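# Load the spring dispenser with plug adapters

### The arm

A 6-joint arm with a two-finger parallel gripper is mounted at the origin on a cart in front of the work surface, level with it; the furniture and walls round the work are solid. World frame = base frame: x ahead of the robot, y to its left, z up, the work surface at z = 0. Lengths are in m, angles in rad, forces in N, time in s.
With the tool pointing down it reaches from about 0.275 to 0.75 m from the base axis. Payload 10.2 kg.
Tool frame: the origin (TCP) lies at the very end of the fingers, on their centre line; the grasp point (between the pads) lies 19 mm behind it; z points along the fingers, y is the line along which they close (so a half turn about z gives the same grasp; the last joint's range is limited). The gripper opens to 85 mm and grips with 20 to 120 N. Pads are 22 mm wide; open, the fingers measure 114 mm over their backs; the gripper's body (76 mm by 85 mm) begins 54 mm behind the grasp point. The pads swing forward as they close: fully open they stand 13 mm farther back than shut.
Start: joints at [1.096, 0.313, 1.498, -0, 1.331, -0.223], TCP at [0.131, 0.508, 0.231] pointing down, gripper open.
Joint ranges: [-2.94, 2.94], [-0.97, 2.17], [0.19, 2.56], [-1.23, 4.37], [0.02, 3.11], [-2.88, 2.88]. Speed limits (rad/s): [2.39, 2.39, 3.01, 3.14, 3.14, 3.14].

### API

Orientations are given as a unit quaternion [x, y, z, w].
In Python, from rig import env gives the robot as it stands.
- The arm moves only by the tool play_rows, never from a script. Its argument "deltas" is a list of rows, each a list of 7 numbers: the turn, a rotation vector about the tool's x, y, z in units of 5 degrees (1.0 is 5 degrees), then the shift along the tool's x, y, z in units of 50 mm (1.0 is 50 mm), then the closure, from 0 (fully open) to 1 (shut). A call has 1 to 12 rows; each row shifts and turns the commanded pose from where the row before left it, along the tool's axes as they then stand; what a row does not reach is not made up. A row lasts 1/10 s, in which the tool goes at most 50 mm and 8.59 degrees, less where a joint would pass 70% of its speed; a pose out of reach is approached as far as the arm can. A call is refused whole if a number of a shift passes 1 or a number of a turn 1, either way. A call with a gripper value outside its range is refused whole. The fingers move at their own pace and stop on an object; "newtons" is the grip in N (left out, the last holds). Time passes only in rows, so rows that do not move let the fingers close. It gives the time, the measured TCP pose, the force, the opening and the grip force at its end, in the units of the state.
- env.state(): the state, without advancing time (a new reading comes with each control period).
- env.camera(name): name is "scene" or "top" or "wrist"; returns a dict with "image" (420x560x3 uint8, blue, green, red), "vertical_fov" (degrees; the focal length in pixels is half the picture's height over the tangent of half this angle, whatever the lens; pixels are square), "cx", "cy" (the principal point, pixels), "view" (4x4, takes a point from world to camera coordinates). Camera axes: x right, y down, z forward; pixel columns grow to the right and rows downward; lengths in m; the calibration is good to about 2 mm. A picture is of the moment at which its call begins. There is no depth.
- env.job_done(): hands the job in; it is judged then, once.
The state is a dict: "t": time; "joint_positions": joint angles; "joint_velocities": joint speeds; "effort": joint torques, N m; "position": TCP position; "eef_rot": TCP orientation; "wrist_force": force on the tool from outside, world axes, zero at the start; "torque": the same for the moment, N m; "width": finger opening in m; "grip_force": force on a finger pad.
Only numpy, scipy, OpenCV 4.12 (cv2) and the standard library are available. Lean on these libraries where they do the work, as an engineer would, in place of code of your own. Each camera call takes 0.05 s, during which the arm holds its last target. There are 200 camera calls.

### The job

Load the two white plug adapters into the spring-loaded dispenser one at a time, keeping the face with the holes upward: stand an adapter in the mouth and press it down until both orange catches snap over it, then do the same with the other one on top of it. Both must end stacked inside and held down by the catches when you let go; leave the other things on the table where they are.

Things in the scene. Friction and masses are not known exactly. Their poses are not given: they have to be found in the camera images.
- adapter_1: white plug adapter, a block with rounded corners and three small dark holes in its top face: 45 x 45 mm, 34 mm high where it is pressed, about 0.07 kg. Origin at the centre of its underside, z up out of the face with the holes. It starts standing on the table, holes up; the two are alike. Sides upright and flat for the lowest 30 mm, top edge bevelled 4 mm.
- adapter_2: white plug adapter, a block with rounded corners and three small dark holes in its top face: 45 x 45 mm, 34 mm high where it is pressed, about 0.07 kg. Origin at the centre of its underside, z up out of the face with the holes. It starts standing on the table, holes up; the two are alike. Sides upright and flat for the lowest 30 mm, top edge bevelled 4 mm.
- dispenser: dispenser, fixed: blue base 112 (x) x 72 (y) x 8 mm, four aluminium corner posts round a square chamber 48 x 48 mm inside, 54 mm outside, flared at the top to 60 mm, 112 mm above the table; 20 mm slot in the middle of each side. Blue catch housings on its -x and +x sides reach 45 mm from the axis and 103 mm up. Origin on the table under the chamber's axis, z up, x the line of the two catches.
- dispenser_mouth (a point): centre of the open mouth on the chamber's axis, level with the flared lips, 112 mm above the table. An adapter put in comes to rest on the catch ramps with its underside 8 to 14 mm below this point, its top 20 to 26 mm above it (the same with the dispenser empty or holding one).
- dispenser_catch_level (a point): point on the chamber's axis level with the catches' flat undersides, 88 mm above the table. An adapter is caught once its top has been pushed more than 1 mm below this point; 4 mm below is a safe press for either adapter, about 6 mm is the most the second one can go.
- platform (a joint): sinking of the spring-loaded platform, m: 0 empty and up (top 86 mm above the table), 0.072 at the bottom stop; about 0.032 with one adapter caught, 0.066 with two. The spring pushes up with 3 N at 0 and 100 N/m more, damped; with the catches, pressing slowly takes about 3 to 11 N.
- catch_front (a joint): orange sprung catch on the dispenser's -x side, retraction in m: 0 fully out (nose 6 mm into the chamber, leaving 36 mm between the two noses along x), at most 0.0075. 16 mm wide, steep ramp 12 mm high above, flat below. An adapter going down pushes it back 4.5 mm; it snaps out again over the adapter's top.
- catch_back (a joint): the same catch on the +x side, 0 when fully out.
- tape_red: red tape roll, 92 mm across, 19 mm high, a bystander; origin at the centre of its underside.
- tape_black: black tape roll, 70 mm across, 18 mm high, a bystander; origin at the centre of its underside.
- tape_measure: teal tape measure standing on edge, 36 x 82 x 65 mm high, a bystander; origin at the centre of its underside.
- padlock: brass padlock lying flat, 62 x 40 x 17 mm high, a bystander; origin at the centre of its underside.
Things that resemble listed ones, but are neither listed nor needed, are in the scene too. What is shaped like the adapter_1 but blue or green is not meant.

How it is judged:
On the way:
1. one adapter alone is caught in the dispenser, under both catches, before the other one is brought to it (((horizontal distance between adapter_1 and dispenser_mouth below 0.006 m and angle between adapter_1's own z axis and vertical below 0.12 rad and z of adapter_1 in the frame of dispenser below 0.058 m and horizontal distance between adapter_2 and dispenser_mouth above 0.03 m) or (horizontal distance between adapter_2 and dispenser_mouth below 0.006 m and angle between adapter_2's own z axis and vertical below 0.12 rad and z of adapter_2 in the frame of dispenser below 0.058 m and horizontal distance between adapter_1 and dispenser_mouth above 0.03 m)) and value of joint platform between 0.028 and 0.045 m and value of joint each of catch_front, catch_back below 0.0015 m), for 0.2 s.
At the end, for the whole second after the job is handed in: Both adapters stand stacked in the dispenser, holes up (0.12 rad), within 6 mm of its axis, undersides below 58 mm; the platform stays down 62 mm or more by itself, both catches are out (within 1.5 mm) over the upper adapter, all at rest (horizontal distance between each of adapter_1, adapter_2 and dispenser_mouth below 0.006 m and angle between each of adapter_1, adapter_2's own z axis and vertical below 0.12 rad and value of joint platform above 0.062 m and value of joint each of catch_front, catch_back below 0.0015 m and linear speed of each of adapter_1, adapter_2 below 0.02 m/s and z of each of adapter_1, adapter_2 in the frame of dispenser below 0.058 m); the robot touches nothing.
It fails at once if the tape red is moved more than 40 mm (distance of tape_red from where it was at the start of the episode above 0.04 m).
It fails at once if the tape black is moved more than 40 mm (distance of tape_black from where it was at the start of the episode above 0.04 m).
It fails at once if the tape measure is moved more than 40 mm (distance of tape_measure from where it was at the start of the episode above 0.04 m).
It fails at once if the padlock is moved more than 40 mm (distance of padlock from where it was at the start of the episode above 0.04 m).
It also fails if it takes over 70 s, if anything falls off the work surface, if the arm or the gripper's body presses on something with over 40 N, if the wrist force passes 120 N, or if a joint passes its speed limit or range.

## Working session

There is one attempt and no reset: what is moved stays moved. The work goes in short steps, Python scripts to look and compute and a tool call to move; the robot and the scene stay as the last step left them, time stands still between calls to the robot, and variables do not carry over. Pictures are saved under pics/ and viewed, at most 10 in all, crops included, and the job is handed in when it is done.

Besides the shell and the picture viewer there is one more tool, called after ">>>" as a command line: name --pt "numbers of a row" for each row, then --argument value for the rest. play_rows: Moves the arm, as the interface text tells. Its arguments: {"type":"object","properties":{"deltas":{"type":"array","items":{"type":"array","items":{"type":"number"}}},"newtons":{"type":"number"}},"required":["deltas"]}

```bash
mkdir -p pics
cat > h.py <<'E'
import numpy as np, cv2
from rig import env
def K(c):
    f=c["image"].shape[0]/2/np.tan(np.radians(c["vertical_fov"])/2); return f
def pix2w(c,u,v,z):
    f=K(c);V=np.array(c["view"]);R=V[:3,:3];t=V[:3,3]
    o=-R.T@t;d=R.T@np.array([(u-c["cx"])/f,(v-c["cy"])/f,1]);return o+d*(z-o[2])/d[2]
def w2pix(c,p):
    V=np.array(c["view"]);q=V[:3,:3]@np.array(p)+V[:3,3];f=K(c);return q[:2]/q[2]*f+[c["cx"],c["cy"]]
E
python3 - <<'E'
from h import *
import pickle
s=env.state();print(s)
d={}
for n in ["scene","top","wrist"]:
    c=env.camera(n);d[n]=c;cv2.imwrite(f"pics/{n}0.png",c["image"]);print(n,c["vertical_fov"],c["cx"],c["cy"],np.round(c["view"],3).tolist())
pickle.dump(d,open("c0.pkl","wb"))
E
```

```text
{'t': 0.0, 'joint_positions': array([ 1.09560029e+00,  3.13426220e-01,  1.49847508e+00, -2.33091064e-06,
        1.33099021e+00, -2.23387983e-01]), 'joint_velocities': array([ 0.00029279,  0.00017919,  0.00039731, -0.00034156,  0.00011845,
        0.00099136]), 'effort': array([-1.11493631e-03, -4.12267363e+01, -2.59747857e+01, -1.84453438e-04,
        4.16890369e-03, -2.56121012e-05]), 'position': array([0.13068628, 0.50819579, 0.23073294]), 'eef_rot': array([ 1.25571355e-01,  9.92084378e-01, -6.10597946e-04, -2.21191209e-04]), 'wrist_force': array([-0.12255457,  0.51663682,  0.05010315]), 'torque': array([ 0.01468911, -0.01515485,  0.01662954]), 'grip_force': 0.0, 'width': 0.08522409238801565}
scene 43.53883808830815 286.61569039523243 203.57692751997268 [[0.017, -1.0, 0.015, 0.099], [-0.844, -0.022, -0.536, 0.521], [0.536, -0.003, -0.844, 0.891], [0.0, 0.0, 0.0, 1.0]]
top 43.32087097587464 283.3375597769137 210.3823522227521 [[-0.101, -0.995, -0.005, 0.144], [-0.97, 0.099, -0.223, 0.59], [0.222, -0.017, -0.975, 1.239], [0.0, 0.0, 0.0, 1.0]]
wrist 67.71240112077443 272.74876144823037 211.59494694116455 [[0.25, 0.968, -0.002, -0.525], [0.92, -0.237, 0.313, -0.04], [0.303, -0.08, -0.95, 0.381], [0.0, 0.0, 0.0, 1.0]]
```

View pics/top0.png

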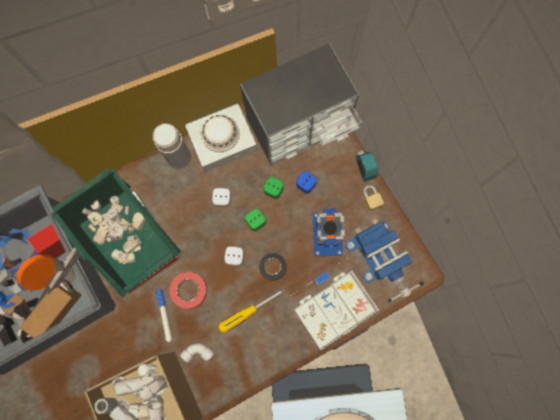

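View pics/scene0.png

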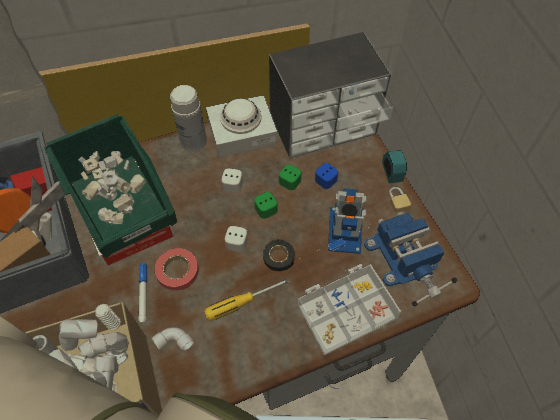

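The top view shows the white adapters at about (221,197) and (234,256) and the dispenser at about (328,232). Next I'll enlarge these.

Run:
```python
from h import *
import pickle
d=pickle.load(open("c0.pkl","rb"))
t=d["top"];s=d["scene"]
a=cv2.resize(t["image"][180:280,190:365][:, :],None,fx=1,fy=1)
m1=cv2.resize(t["image"][200:262,300:356],(400,443),interpolation=cv2.INTER_CUBIC)
m2=cv2.resize(s["image"][180:258,320:376],(400,557),interpolation=cv2.INTER_CUBIC)
M=np.zeros((557,800,3),np.uint8);M[:443,:400]=m1;M[:,400:]=m2
cv2.imwrite("pics/m0.png",M)
for n,boxes in (("top",[(205,185,240,212),(218,243,250,272)]),("scene",[(212,160,248,195),(218,222,254,252)])):
    c=d[n]
    for (x0,y0,x1,y1) in boxes:
        im=c["image"][y0:y1,x0:x1]
        w=((im.min(2)>130)&(im.max(2).astype(int)-im.min(2)<60)).astype(np.uint8)
        # fill holes
        cs,_=cv2.findContours(w,cv2.RETR_EXTERNAL,cv2.CHAIN_APPROX_NONE)
        k=max(cs,key=cv2.contourArea).reshape(-1,2)+[x0,y0]
        P=np.array([pix2w(c,u,v,.034)[:2] for u,v in k],np.float32)
        r=cv2.minAreaRect(P);print(n,len(k),r)
```

```text
top 55 ((0.662852942943573, 0.2385443150997162), (0.04367853328585625, 0.042140472680330276), 84.15266418457031)
top 58 ((0.5072083473205566, 0.21784305572509766), (0.04269619286060333, 0.04253959655761719), 84.1883316040039)
scene 54 ((0.6649745106697083, 0.2395305037498474), (0.04147392511367798, 0.04178749397397041), 80.17560577392578)
scene 59 ((0.5098353624343872, 0.21906360983848572), (0.04188784211874008, 0.04242503643035889), 78.06558990478516)
```

View pics/m0.png

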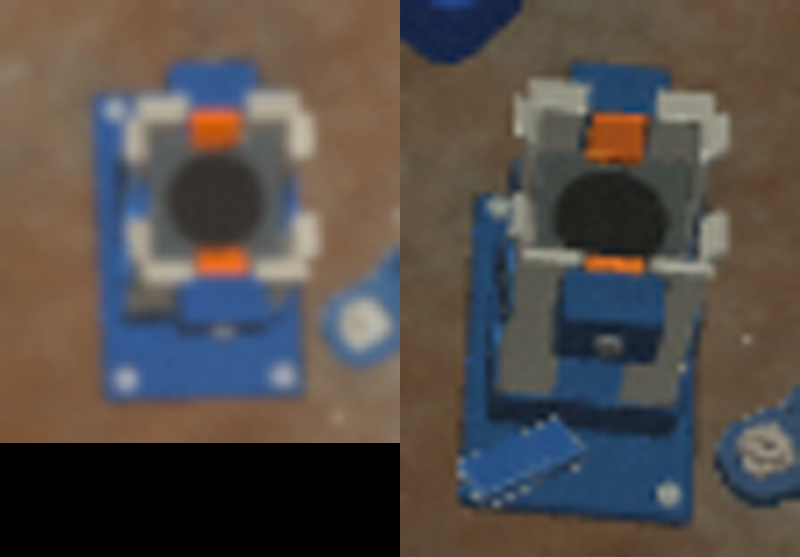

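The crops show the dispenser with its catches along the image vertical (about world x). The mouth's centre is at about top px (331,226) and scene px (351,204).

Run:
```python
from h import *
import pickle
d=pickle.load(open("c0.pkl","rb"))
T=d["top"];S=d["scene"];k=7.143
for (u,v) in [(133,95),(312,95),(131,281),(312,278),(222,187)]: print("top rim",pix2w(T,300+u/k,200+v/k,.112).round(4))
for (u,v) in [(522,85),(720,98),(515,258),(720,270),(622,178)]: print("scene rim",pix2w(S,320+(u-400)/k,180+v/k,.112).round(4))
B=[(95,95),(105,400),(302,398)]
P=[pix2w(T,300+u/k,200+v/k,.008) for u,v in B];print(np.round(P,4)); e=P[0]-P[1];print("yaw",np.degrees(np.arctan2(e[1],e[0])))
e=P[1]-P[2];print("y",np.degrees(np.arctan2(e[1],e[0])))
for u,v in [(115,108),(125,379),(283,376)]: print("screws",pix2w(T,300+u/k,200+v/k,.009).round(4))
```

```text
top rim [0.5756 0.0015 0.112 ]
top rim [ 0.5696 -0.0578  0.112 ]
top rim [0.5133 0.0094 0.112 ]
top rim [ 0.5083 -0.05    0.112 ]
top rim [ 0.5416 -0.0242  0.112 ]
scene rim [0.575  0.0046 0.112 ]
scene rim [ 0.5719 -0.0535  0.112 ]
scene rim [0.5155 0.0086 0.112 ]
scene rim [ 0.513  -0.0498  0.112 ]
scene rim [ 0.5434 -0.0233  0.112 ]
[[ 0.5994  0.0063  0.008 ]
 [ 0.4889  0.0153  0.008 ]
 [ 0.4825 -0.0543  0.008 ]]
yaw -4.663409457133696
y 84.7689008739271
screws [ 5.937e-01 -3.000e-04  9.000e-03]
screws [0.4955 0.0075 0.009 ]
screws [ 0.4909 -0.0484  0.009 ]
```

```bash
cat >> h.py <<'E'
from scipy.spatial.transform import Rotation as Ro
def go(p,ang,s=None):
    "turn (units of 5deg about tool z) then shift in tool axes (units of 50mm) to reach p with tool y at world angle ang"
    s=s or env.state();R=Ro.from_quat(s["eef_rot"]);y=R.as_matrix()[:,1]
    a=np.degrees(np.arctan2(y[1],y[0]));t=-(ang-a)
    R2=R*Ro.from_rotvec([0,0,np.radians(t)])
    print("pos",s["position"].round(4),"ang",a.round(2),"t",s["t"],"w",round(s["width"],4),"F",s["wrist_force"].round(2))
    print(" turn",round(t/5,3),"shift",(R2.inv().apply(np.array(p)-s["position"])/.05).round(3))
E
python3 - <<'E'
from h import *
go([.5085,.2185,.16],83)
E
```

```text
pos [0.1307 0.5083 0.2309] ang 75.57 t 0.15 w 0.0857 F [ 0.22  0.3  -0.42]
 turn -1.485 shift [-8.206 -4.83   1.419]
```

>>> play_rows --pt "0 0 -0.75 0 0 0 0" --pt "0 0 -0.73 -0.2 -0.12 0 0" --pt "0 0 0 -0.8 -0.47 0.14 0" --pt "0 0 0 -0.8 -0.47 0.14 0" --pt "0 0 0 -0.8 -0.47 0.14 0" --pt "0 0 0 -0.8 -0.47 0.14 0" --pt "0 0 0 -0.8 -0.47 0.14 0" --pt "0 0 0 -0.8 -0.47 0.14 0" --pt "0 0 0 -0.8 -0.47 0.14 0" --pt "0 0 0 -0.8 -0.47 0.14 0" --pt "0 0 0 -0.8 -0.47 0.14 0" --pt "0 0 0 -0.8 -0.47 0.14 0"

```text
t: 1.35
position: [0.509, 0.217, 0.1609]
eef_rot: [0.061, 0.998, -0.0, -0.0]
wrist_force: [-0.7, 0.5, -0.1]
width: 0.0857
grip_force: 0.0
```

Run:
```python
from h import *
c=env.camera("wrist");cv2.imwrite("pics/w1.png",c["image"])
print(w2pix(c,[.5085,.2185,.034]))
go([.5085,.2185,.16],83)
im=c["image"];w=((im.min(2)>130)&(im.max(2).astype(int)-im.min(2)<60)).astype(np.uint8)
cs,_=cv2.findContours(w,cv2.RETR_EXTERNAL,cv2.CHAIN_APPROX_NONE)
for k in sorted(cs,key=cv2.contourArea)[-4:]:
    P=np.array([pix2w(c,u,v,.034)[:2] for u,v in k.reshape(-1,2)],np.float32)
    print(cv2.boundingRect(k),cv2.minAreaRect(P))
```

```text
[274.03563338 202.41204122]
pos [0.5132 0.2128 0.1595] ang 82.73 t 1.4 w 0.0854 F [ 1.36 -6.28 -1.64]
 turn -0.054 shift [ 0.107  0.101 -0.011]
(469, 0, 21, 52) ((0.3876033127307892, 0.39049574732780457), (0.03616159409284592, 0.013437945395708084), 8.626358985900879)
(289, 321, 44, 36) ((0.6612838506698608, 0.23823954164981842), (0.04474308714270592, 0.04459458589553833), 82.95787048339844)
(249, 177, 51, 49) ((0.5073307752609253, 0.21811556816101074), (0.04412060230970383, 0.04428879916667938), 78.58747863769531)
(0, 0, 98, 133) ((0.365860253572464, 0.03321456536650658), (0.06551908701658249, 0.11142482608556747), 27.24477767944336)
```

View pics/w1.png

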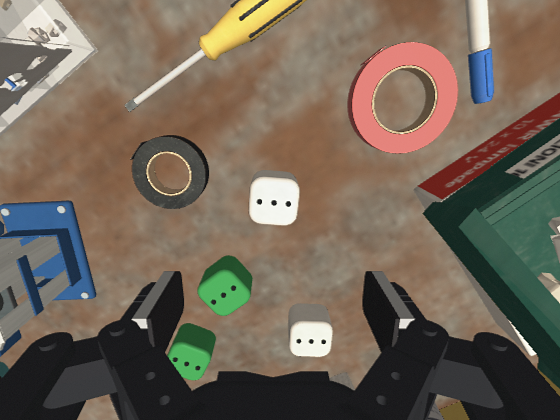

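The wrist view shows the near adapter at (274,201) and the far one at (311,338), both clear of neighbours. I'll descend on the near one.

Run:
```python
from h import *
go([.508,.2182,.008],80)
```

```text
pos [0.5132 0.2128 0.1595] ang 82.73 t 1.4 w 0.0854 F [ 1.36 -6.28 -1.64]
 turn 0.546 shift [0.124 0.093 3.029]
```

>>> play_rows --pt "0 0 0.3 0 0 0.3 0" --pt "0 0 0.25 0 0 0.5 0" --pt "0 0 0 0 0 0.5 0" --pt "0 0 0 0 0 0 0" --pt "0 0 0 0 0 0 0" --pt "0 0 0 0 0 0 0"

```text
t: 2.0
position: [0.5085, 0.2188, 0.0977]
eef_rot: [0.085, 0.996, 0.0, 0.001]
wrist_force: [0.1, -0.0, 0.9]
width: 0.085
grip_force: 0.0
```

Run:
```python
from h import *
go([.508,.2182,.008],80)
```

```text
pos [0.5085 0.2188 0.0977] ang 80.24 t 2.0 w 0.085 F [ 0.07 -0.01  0.9 ]
 turn 0.047 shift [ 0.011 -0.014  1.795]
```

>>> play_rows --pt "0 0 0.05 0.01 -0.01 0.4 0" --pt "0 0 0 0 0 0.5 0" --pt "0 0 0 0 0 0.5 0" --pt "0 0 0 0 0 0.4 0" --pt "0 0 0 0 0 0 0" --pt "0 0 0 0 0 0 0.7" --pt "0 0 0 0 0 0 0.8" --pt "0 0 0 0 0 0 0.8" --pt "0 0 0 0 0 0 0.8" --pt "0 0 0 0 0 0 0.8" --pt "0 0 0 0 0 0 0.8" --pt "0 0 0 0 0 0 0.8" --newtons 30

```text
t: 3.2
position: [0.508, 0.2184, 0.0078]
eef_rot: [0.087, 0.996, 0.0, 0.001]
wrist_force: [-1.9, -0.3, 6.0]
width: 0.0442
grip_force: 30.4
```

Run:
```python
from h import *
go([.508,.2182,.2],85)
c=env.camera("wrist");cv2.imwrite("pics/w2.png",c["image"])
```

```text
pos [0.508  0.2184 0.0078] ang 79.98 t 3.2 w 0.0442 F [-1.86 -0.34  5.97]
 turn -1.005 shift [-0.009 -0.    -3.844]
```

View pics/w2.png

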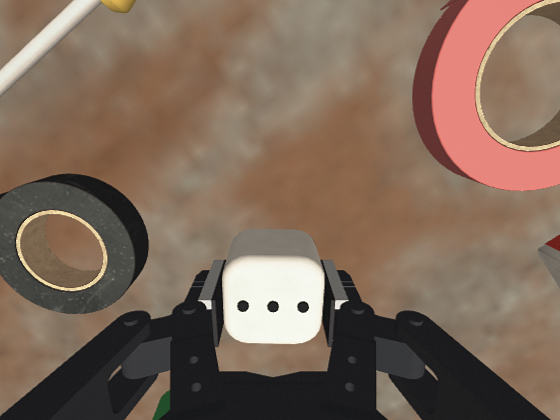

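The adapter is held centred and level between the pads. I'll lift it and go over the mouth.

>>> play_rows --pt "0 0 0 0 0 -0.5 0.8" --pt "0 0 0 0 0 -0.8 0.8" --pt "0 0 -0.5 0 0 -0.9 0.8" --pt "0 0 -0.5 0 0 -0.9 0.8" --pt "0 0 0 0 0 -0.5 0.8" --pt "0 0 0 0 0 0 0.8"

```text
t: 3.85
position: [0.5087, 0.2185, 0.1908]
eef_rot: [0.044, 0.999, 0.001, 0.004]
wrist_force: [-0.6, 0.2, -0.3]
width: 0.0439
grip_force: 31.4
```

Run:
```python
from h import *
go([.5424,-.0238,.17],85)
```

```text
pos [0.5087 0.2185 0.1908] ang 84.98 t 3.85 w 0.0439 F [-0.59  0.17 -0.32]
 turn -0.003 shift [-1.091 -4.77   0.414]
```

>>> play_rows --pt "0 0 0 -0.05 -0.25 0 0.8" --pt "0 0 0 -0.14 -0.6 0 0.8" --pt "0 0 0 -0.15 -0.7 0 0.8" --pt "0 0 0 -0.15 -0.7 0 0.8" --pt "0 0 0 -0.15 -0.7 0 0.8" --pt "0 0 0 -0.15 -0.7 0 0.8" --pt "0 0 0 -0.15 -0.6 0 0.8" --pt "0 0 0 -0.1 -0.4 0.2 0.8" --pt "0 0 0 -0.05 -0.12 0.2 0.8" --pt "0 0 0 0 0 0 0.8" --pt "0 0 0 0 0 0 0.8" --pt "0 0 0 0 0 0 0.8"

```text
t: 5.05
position: [0.5405, -0.0233, 0.1665]
eef_rot: [0.043, 0.999, 0.0, 0.0]
wrist_force: [0.9, -0.2, -0.8]
width: 0.0442
grip_force: 31.4
```

Run:
```python
from h import *
go([.5424,-.0238,.14],85)
print(env.state()["eef_rot"])
c=env.camera("wrist");t=env.camera("scene")
print(w2pix(c,[.5424,-.0238,.112]))
M=np.zeros((420,800,3),np.uint8);M[:,:400]=c["image"][:,80:480];M[:,400:]=cv2.resize(t["image"][150:290,290:424],(400,420))
cv2.imwrite("pics/w3.png",M)
```

```text
pos [ 0.5405 -0.0233  0.1665] ang 85.05 t 5.05 w 0.0442 F [ 0.9  -0.19 -0.85]
 turn 0.009 shift [-0.038 -0.007  0.529]
[4.32235407e-02 9.99065424e-01 5.51984587e-05 3.18515696e-05]
[271.82786459 236.25617173]
```

View pics/w3.png

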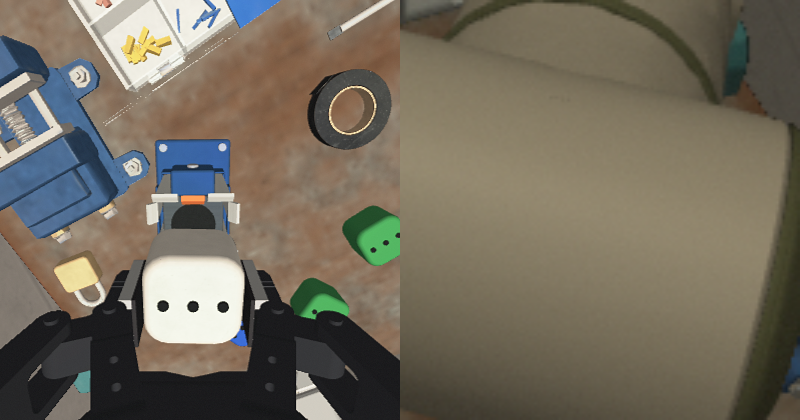

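The wrist view shows the mouth's near lip at u ≈ 232–319, v ≈ 194–202, with the adapter held above it. I'll compare that with the prediction.

Run:
```python
from h import *
c=env.camera("wrist")
a=np.radians(-5)
for dx,dy in [(-.03,.02),(-.03,0),(-.03,-.02),(-.02,.03),(-.02,-.03)]:
    p=[.5424+dx*np.cos(a)-dy*np.sin(a),-.0238+dx*np.sin(a)+dy*np.cos(a),.112];print(dx,dy,w2pix(c,p).round(1))
im=c["image"][185:235,215:335];print(im.shape)
big=cv2.resize(im,None,fx=6,fy=6,interpolation=cv2.INTER_NEAREST);cv2.imwrite("pics/w4.png",big)
```

```text
-0.03 0.02 [302.7 193.4]
-0.03 0 [272.  193.4]
-0.03 -0.02 [241.4 193.4]
-0.02 0.03 [317.3 208.1]
-0.02 -0.03 [226.8 208. ]
(50, 120, 3)
```

View pics/w4.png

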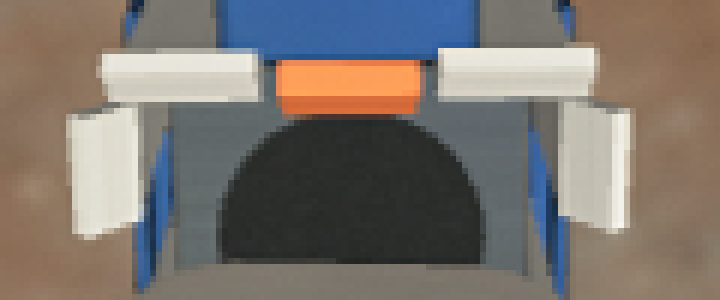

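>>> play_rows --pt "0 0 0 -0.03 0 0.2 0.8" --pt "0 0 0 0 0 0.3 0.8" --pt "0 0 0 0 0 0.3 0.8" --pt "0 0 0 0 0 0.2 0.8" --pt "0 0 0 0 0 0 0.8" --pt "0 0 0 0 0 0 0.8"

```text
t: 5.8
position: [0.5422, -0.0244, 0.1165]
eef_rot: [0.044, 0.999, -0.0, 0.0]
wrist_force: [0.6, 0.7, 0.7]
width: 0.0441
grip_force: 31.4
```

Run:
```python
from h import *
go([.5424,-.0230,.11],85)
```

```text
pos [ 0.5422 -0.0244  0.1165] ang 84.98 t 5.8 w 0.0441 F [0.58 0.65 0.71]
 turn -0.004 shift [-0.001  0.027  0.13 ]
```

>>> play_rows --pt "0 0 0 0 0.025 0.03 0.8" --pt "0 0 0 0 0 0.03 0.8" --pt "0 0 0 0 0 0.03 0.8" --pt "0 0 0 0 0 0.03 0.8" --pt "0 0 0 0 0 0 0.8" --pt "0 0 0 0 0 0 0.8"

```text
t: 6.4
position: [0.5423, -0.0232, 0.1104]
eef_rot: [0.044, 0.999, -0.0, 0.0]
wrist_force: [0.3, 0.4, -0.9]
width: 0.0441
grip_force: 31.4
```

Run:
```python
from h import *
go([.5424,-.0230,.108],85)
c=env.camera("wrist");cv2.imwrite("pics/w5.png",c["image"])
```

```text
pos [ 0.5423 -0.0232  0.1104] ang 84.97 t 6.4 w 0.0441 F [ 0.26  0.38 -0.88]
 turn -0.006 shift [-0.002  0.003  0.047]
```

View pics/w5.png

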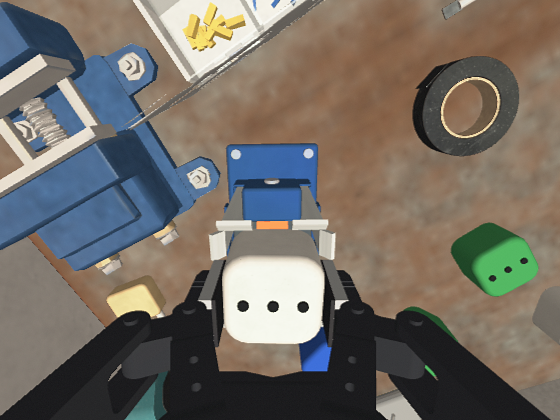

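The adapter is in the flared mouth, aligned with no contact force. I'll go down 2 mm more, release and rise.

>>> play_rows --pt "0 0 0 0 0 0.02 0.8" --pt "0 0 0 0 0 0.02 0.8" --pt "0 0 0 0 0 0 0.8" --pt "0 0 0 0 0 0 0.45" --pt "0 0 0 0 0 0 0.3" --pt "0 0 0 0 0 0 0.2" --pt "0 0 0 0 0 0 0.2" --pt "0 0 0 0 0 -0.3 0.1" --pt "0 0 0 0 0 -0.5 0.1" --pt "0 0 0 0 0 -0.5 0.5" --pt "0 0 0 0 0 -0.2 1" --pt "0 0 0 0 0 0 1"

```text
t: 7.65
position: [0.5426, -0.0232, 0.1841]
eef_rot: [0.044, 0.999, -0.0, 0.001]
wrist_force: [0.0, -0.7, 0.0]
width: 0.0334
grip_force: 0.0
```

>>> play_rows --pt "0 0 0 0 0 0 1" --pt "0 0 0 0 0 0 1" --pt "0 0 0 0 0 0 1" --pt "0 0 0 0 0 0 1" --pt "0 0 0 0 0 0 1"

```text
t: 8.15
position: [0.5421, -0.0231, 0.183]
eef_rot: [0.044, 0.999, 0.0, -0.0]
wrist_force: [-0.0, 0.4, 0.0]
width: -0.0
grip_force: 0.0
```

Run:
```python
from h import *
go([.5424,-.0230,.14],85)
c=env.camera("wrist");cv2.imwrite("pics/w6.png",c["image"])
```

```text
pos [ 0.5421 -0.0231  0.183 ] ang 84.97 t 8.15 w -0.0 F [-0.04  0.43  0.03]
 turn -0.005 shift [-0.006  0.003  0.86 ]
```

View pics/w6.png

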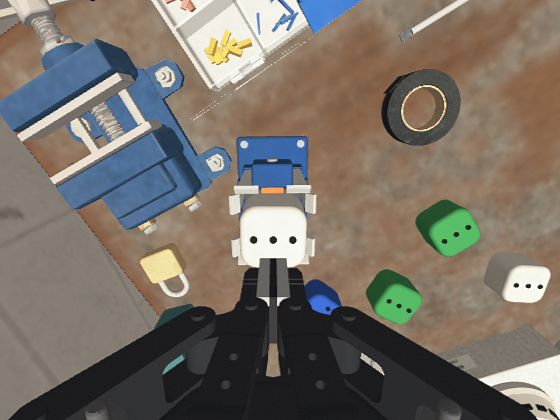

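The adapter stands level in the mouth and the fingers are shut above its centre. Now I'll press.

>>> play_rows --pt "0 0 0 0 0 0.4 1" --pt "0 0 0 0 0 0.4 1" --pt "0 0 0 0 0 0.15 1" --pt "0 0 0 0 0 0.06 1" --pt "0 0 0 0 0 0.06 1" --pt "0 0 0 0 0 0.06 1" --pt "0 0 0 0 0 0.06 1" --pt "0 0 0 0 0 0.06 1" --pt "0 0 0 0 0 0.06 1" --pt "0 0 0 0 0 0.06 1" --pt "0 0 0 0 0 0.06 1" --pt "0 0 0 0 0 0 1"

```text
t: 9.4
position: [0.5423, -0.0232, 0.1115]
eef_rot: [0.044, 0.999, -0.0, 0.0]
wrist_force: [1.7, 0.7, 1.3]
width: 0.0001
grip_force: 0.6
```

>>> play_rows --pt "0 0 0 0 0 0.06 1" --pt "0 0 0 0 0 0.06 1" --pt "0 0 0 0 0 0.06 1" --pt "0 0 0 0 0 0 1" --pt "0 0 0 0 0 0 1"

```text
t: 9.9
position: [0.5422, -0.0231, 0.1026]
eef_rot: [0.044, 0.999, 0.0, -0.0]
wrist_force: [1.9, -0.2, 1.2]
width: 0.0
grip_force: 0.9
```

Run:
```python
from h import *
go([.5424,-.0230,.084],85)
c=env.camera("wrist");t=env.camera("top")
M=np.zeros((420,800,3),np.uint8);M[:,:400]=c["image"][:,80:480];M[:,400:]=cv2.resize(t["image"][190:270,290:366],(400,420))
cv2.imwrite("pics/w7.png",M)
```

```text
pos [ 0.5422 -0.0231  0.1026] ang 84.97 t 9.9 w 0.0 F [ 1.9  -0.17  1.19]
 turn -0.005 shift [-0.005  0.003  0.372]
```

View pics/w7.png

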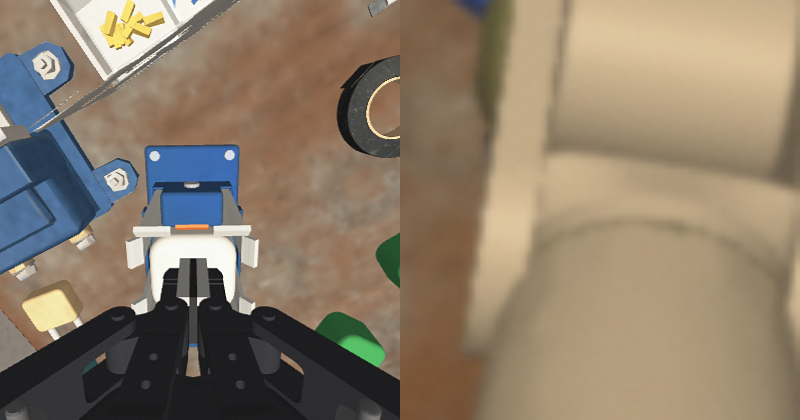

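The adapter is going down level between the posts. I've now viewed all 10 pictures, so I'll go by numbers from here.

>>> play_rows --pt "0 0 0 0 0 0.06 1" --pt "0 0 0 0 0 0.06 1" --pt "0 0 0 0 0 0.06 1" --pt "0 0 0 0 0 0.06 1" --pt "0 0 0 0 0 0.06 1" --pt "0 0 0 0 0 0.05 1" --pt "0 0 0 0 0 0.02 1" --pt "0 0 0 0 0 0 1" --pt "0 0 0 0 0 0 1" --pt "0 0 0 0 0 0 1"

```text
t: 11.0
position: [0.5422, -0.0231, 0.0845]
eef_rot: [0.044, 0.999, -0.0, 0.0]
wrist_force: [0.7, 0.7, 5.0]
width: 0.0003
grip_force: 2.5
```

>>> play_rows --pt "0 0 0 0 0 0.02 1" --pt "0 0 0 0 0 0 1" --pt "0 0 0 0 0 0 1" --pt "0 0 0 0 0 -0.1 1" --pt "0 0 0 0 0 -0.3 1" --pt "0 0 0 0 0 -0.5 1" --pt "0 0 0 0 0 -0.5 0.6" --pt "0 0 0 0 0 -0.6 0.3" --pt "0 0 0 0 0 0 0" --pt "0 0 0 0 0 0 0" --pt "0 0 0 0 0 0 0" --pt "0 0 0 0 0 0 0"

```text
t: 12.2
position: [0.5417, -0.023, 0.1822]
eef_rot: [0.044, 0.999, 0.0, -0.001]
wrist_force: [0.0, 0.7, 0.6]
width: 0.0849
grip_force: 0.0
```

```bash
cat >> h.py <<'E'
def check(zs=(.088,)):
    "size/centre of the white face and of the orange noses at the dispenser in the wrist picture"
    c=env.camera("wrist");im=c["image"];hsv=cv2.cvtColor(im,cv2.COLOR_BGR2HSV)
    p=w2pix(c,[.5424,-.023,.1]);x,y=p.astype(int);print("pix",p.round(1))
    w=((im.min(2)>215)).astype(np.uint8)
    o=cv2.inRange(hsv,(4,160,120),(20,255,255))
    for n,m in (("white",w),("orange",o)):
        k,_,st,ce=cv2.connectedComponentsWithStats(m)
        for i in range(1,k):
            if st[i][4]>25 and np.hypot(*(ce[i]-p))<90:
                q=st[i];print(n,q,ce[i].round(1),[ (pix2w(c,*ce[i],z)).round(4).tolist() for z in zs])
    return c
E
python3 - <<'E'
from h import *
go([.662,.2385,.16],83)
c=check();cv2.imwrite("pics/w8.png",c["image"])
for z in (.086,.134): 
    print(z,[w2pix(c,[.5424+a,-.023+b,z]).round(0).tolist() for a,b in ((-.022,-.022),(.022,.022))])
for x in (-.024,-.018,.018,.024): print("nose",x,w2pix(c,[.5424+x,-.023,.090]).round(1))
E
```

```text
pos [ 0.5417 -0.023   0.1822] ang 84.97 t 12.2 w 0.0849 F [0.01 0.71 0.65]
 turn 0.394 shift [-1.752  5.484  0.441]
pix [272.4 221. ]
white [235 187  22   3  66] [245.5 188. ] [[0.5176, -0.0419, 0.088]]
white [287 186  23   3  57] [299.2 187.2] [[0.5207, -0.0002, 0.088]]
white [ 247  192   53   50 2094] [273.1 216.9] [[0.5433, -0.0226, 0.088]]
white [312 241   2  16  27] [312.6 249.5] [[0.5747, 0.0076, 0.088]]
orange [262 189  21   8 165] [272.2 192.5] [[0.523, -0.0215, 0.088]]
orange [263 239  21  17 326] [272.7 247.4] [[0.5699, -0.0252, 0.088]]
0.086 [[242.0, 191.0], [301.0, 238.0]]
0.134 [[235.0, 210.0], [307.0, 266.0]]
nose -0.024 [269.7 187.5]
nose -0.018 [270.4 195. ]
nose 0.018 [274.4 237.6]
nose 0.024 [275.  244.3]
```

Caught: the white face is at catch height and both orange noses are fully out over it. Now the second adapter.

>>> play_rows --pt "0 0 0.39 -0.1 0.3 0 0" --pt "0 0 0 -0.2 0.6 0 0" --pt "0 0 0 -0.22 0.7 0 0" --pt "0 0 0 -0.22 0.7 0 0" --pt "0 0 0 -0.22 0.7 0 0" --pt "0 0 0 -0.22 0.7 0 0" --pt "0 0 0 -0.22 0.7 0.1 0" --pt "0 0 0 -0.2 0.6 0.1 0" --pt "0 0 0 -0.12 0.4 0.1 0" --pt "0 0 0 -0.04 0.09 0.1 0" --pt "0 0 0 0 0 0 0" --pt "0 0 0 0 0 0 0"

```text
t: 13.45
position: [0.6622, 0.2378, 0.1632]
eef_rot: [0.061, 0.998, -0.0, -0.0]
wrist_force: [0.3, 0.0, 0.5]
width: 0.0854
grip_force: 0.0
```

Run:
```python
from h import *
c=env.camera("wrist");cv2.imwrite("pics/w9.png",c["image"])
im=c["image"];w=((im.min(2)>130)&(im.max(2).astype(int)-im.min(2)<60)).astype(np.uint8)
cs,_=cv2.findContours(w,cv2.RETR_EXTERNAL,cv2.CHAIN_APPROX_NONE)
for k in cs:
    if cv2.contourArea(k)<900: continue
    P=np.array([pix2w(c,u,v,.034)[:2] for u,v in k.reshape(-1,2)],np.float32)
    r=cv2.minAreaRect(P)
    if np.hypot(r[0][0]-.662,r[0][1]-.2385)<.05: print(r)
go([.662,.2385,.008],81)
```

```text
((0.66245037317276, 0.23842662572860718), (0.04450332373380661, 0.04350907728075981), 82.96131134033203)
pos [0.6624 0.2377 0.1637] ang 82.96 t 13.5 w 0.0854 F [ 0.39 -0.01  0.01]
 turn 0.392 shift [0.01  0.015 3.113]
```

Angle 83° agrees with the tool; no turn needed.

>>> play_rows --pt "0 0 0 0 0.015 0.4 0" --pt "0 0 0 0 0 0.7 0" --pt "0 0 0 0 0 0.7 0" --pt "0 0 0 0 0 0.7 0" --pt "0 0 0 0 0 0.4 0" --pt "0 0 0 0 0 0.21 0" --pt "0 0 0 0 0 0 0" --pt "0 0 0 0 0 0 0" --pt "0 0 0 0 0 0 0.7" --pt "0 0 0 0 0 0 0.8" --pt "0 0 0 0 0 0 0.8" --pt "0 0 0 0 0 0 0.8"

```text
t: 14.7
position: [0.6629, 0.2397, 0.0088]
eef_rot: [0.061, 0.998, 0.0, 0.001]
wrist_force: [-0.9, 0.7, 5.5]
width: 0.0442
grip_force: 30.9
```

>>> play_rows --pt "0 0 0 0 0 0 0.8" --pt "0 0 0 0 0 0 0.8" --pt "0 0 0 0 0 0 0.8"

```text
t: 15.0
position: [0.6629, 0.2397, 0.0088]
eef_rot: [0.061, 0.998, 0.0, 0.001]
wrist_force: [-1.1, -1.2, 5.9]
width: 0.044
grip_force: 31.0
```

Gripped. I'll lift and return.

>>> play_rows --pt "0 0 0 0 0 -0.5 0.8" --pt "0 0 0 0 0 -0.8 0.8" --pt "0 0 -0.2 0 0 -0.9 0.8" --pt "0 0 -0.2 0 0 -0.9 0.8" --pt "0 0 0 0 0 -0.5 0.8" --pt "0 0 0 0 0 0 0.8" --pt "0 0 0 0 0 0 0.8"

```text
t: 15.7
position: [0.6622, 0.2396, 0.1868]
eef_rot: [0.043, 0.999, -0.0, -0.001]
wrist_force: [0.1, -0.3, -1.9]
width: 0.0445
grip_force: 30.9
```

Run:
```python
from h import *
go([.5424,-.0230,.165],85)
```

```text
pos [0.6622 0.2396 0.1868] ang 85.02 t 15.7 w 0.0445 F [ 0.07 -0.3  -1.86]
 turn 0.004 shift [ 1.928 -5.44   0.44 ]
```

>>> play_rows --pt "0 0 0 0.1 -0.3 0 0.8" --pt "0 0 0 0.22 -0.6 0 0.8" --pt "0 0 0 0.25 -0.7 0 0.8" --pt "0 0 0 0.25 -0.7 0 0.8" --pt "0 0 0 0.25 -0.7 0 0.8" --pt "0 0 0 0.25 -0.7 0 0.8" --pt "0 0 0 0.25 -0.7 0 0.8" --pt "0 0 0 0.2 -0.6 0.1 0.8" --pt "0 0 0 0.12 -0.34 0.2 0.8" --pt "0 0 0 0.04 -0.1 0.1 0.8" --pt "0 0 0 0 0 0 0.8" --pt "0 0 0 0 0 0 0.8"

```text
t: 16.9
position: [0.5429, -0.0222, 0.1674]
eef_rot: [0.043, 0.999, 0.0, -0.0]
wrist_force: [0.2, 0.8, -0.2]
width: 0.0439
grip_force: 30.9
```

Run:
```python
from h import *
go([.5424,-.0230,.118],85)
```

```text
pos [ 0.5429 -0.0222  0.1674] ang 85.06 t 16.9 w 0.0439 F [ 0.24  0.82 -0.23]
 turn 0.012 shift [ 0.007 -0.018  0.987]
```

>>> play_rows --pt "0 0 0 0.01 -0.015 0.3 0.8" --pt "0 0 0 0 0 0.3 0.8" --pt "0 0 0 0 0 0.3 0.8" --pt "0 0 0 0 0 0.1 0.8" --pt "0 0 0 0 0 0.03 0.8" --pt "0 0 0 0 0 0.03 0.8" --pt "0 0 0 0 0 0.03 0.8" --pt "0 0 0 0 0 0.03 0.8" --pt "0 0 0 0 0 0.02 0.8" --pt "0 0 0 0 0 0 0.8" --pt "0 0 0 0 0 0 0.8"

```text
t: 18.0
position: [0.5422, -0.0237, 0.1109]
eef_rot: [0.043, 0.999, -0.0, 0.0]
wrist_force: [0.1, 0.0, -1.3]
width: 0.0443
grip_force: 30.9
```

>>> play_rows --pt "0 0 0 0 0.01 0.02 0.8" --pt "0 0 0 0 0 0.02 0.8" --pt "0 0 0 0 0 0 0.8" --pt "0 0 0 0 0 0 0.45" --pt "0 0 0 0 0 0 0.3" --pt "0 0 0 0 0 0 0.2" --pt "0 0 0 0 0 0 0.2" --pt "0 0 0 0 0 -0.3 0.1" --pt "0 0 0 0 0 -0.5 0.1" --pt "0 0 0 0 0 -0.5 0" --pt "0 0 0 0 0 -0.2 0" --pt "0 0 0 0 0 0 0"

```text
t: 19.2
position: [0.5426, -0.0233, 0.1846]
eef_rot: [0.043, 0.999, -0.0, 0.001]
wrist_force: [-0.4, 0.5, 0.3]
width: 0.0857
grip_force: 0.0
```

Run:
```python
from h import *
go([.5424,-.0230,.084],85)
c=check((.134,));cv2.imwrite("pics/w10.png",c["image"])
```

```text
pos [ 0.5426 -0.0233  0.1846] ang 85.03 t 19.2 w 0.0857 F [-0.39  0.55  0.28]
 turn 0.006 shift [0.009 0.006 2.012]
pix [272.8 218.3]
white [235 184  23   3  49] [247.  185.4] [[0.5069, -0.0363, 0.134]]
white [288 184  22   3  49] [298.3 184.7] [[0.5092, -0.0038, 0.134]]
white [ 242  207   64   58 3208] [273.3 235.4] [[0.5424, -0.0226, 0.134]]
white [312 238   2  16  28] [312.6 246.4] [[0.5528, 0.0032, 0.134]]
orange [262 186  21   6 122] [272.3 188.5] [[0.5103, -0.0204, 0.134]]
```

The second adapter stands level, centred in the mouth. I'll shut the fingers and press.

>>> play_rows --pt "0 0 0 0 0 0 1" --pt "0 0 0 0 0 0 1" --pt "0 0 0 0 0 0 1" --pt "0 0 0 0 0 0 1" --pt "0 0 0 0 0 0 1" --pt "0 0 0 0 0 0 1" --pt "0 0 0 0 0 0 1" --pt "0 0 0 0 0 0.3 1" --pt "0 0 0 0 0 0.4 1" --pt "0 0 0 0 0 0.2 1" --pt "0 0 0 0 0 0 1"

```text
t: 20.35
position: [0.5417, -0.023, 0.1377]
eef_rot: [0.043, 0.999, 0.0, -0.001]
wrist_force: [0.1, -0.6, 0.7]
width: -0.0001
grip_force: 0.0
```

>>> play_rows --pt "0 0 0 0 0 0.06 1" --pt "0 0 0 0 0 0.06 1" --pt "0 0 0 0 0 0.06 1" --pt "0 0 0 0 0 0.06 1" --pt "0 0 0 0 0 0.06 1" --pt "0 0 0 0 0 0.06 1" --pt "0 0 0 0 0 0.06 1" --pt "0 0 0 0 0 0.06 1" --pt "0 0 0 0 0 0.06 1" --pt "0 0 0 0 0 0 1" --pt "0 0 0 0 0 0 1"

```text
t: 21.45
position: [0.5424, -0.0234, 0.112]
eef_rot: [0.043, 0.999, -0.0, 0.0]
wrist_force: [0.8, -0.9, 3.6]
width: 0.0
grip_force: 1.8
```

>>> play_rows --pt "0 0 0 0 0 0.05 1" --pt "0 0 0 0 0 0.05 1" --pt "0 0 0 0 0 0.05 1" --pt "0 0 0 0 0 0.05 1" --pt "0 0 0 0 0 0.05 1" --pt "0 0 0 0 0 0.05 1" --pt "0 0 0 0 0 0.05 1" --pt "0 0 0 0 0 0.05 1" --pt "0 0 0 0 0 0.05 1" --pt "0 0 0 0 0 0.05 1" --pt "0 0 0 0 0 0.05 1" --pt "0 0 0 0 0 0 1"

```text
t: 22.65
position: [0.5427, -0.0234, 0.0847]
eef_rot: [0.043, 0.999, -0.0, 0.001]
wrist_force: [0.4, -1.1, 7.8]
width: -0.0002
grip_force: 3.7
```

>>> play_rows --pt "0 0 0 0 0 0 1" --pt "0 0 0 0 0 0 1" --pt "0 0 0 0 0 0 1"

```text
t: 22.95
position: [0.5427, -0.0233, 0.0849]
eef_rot: [0.043, 0.999, -0.0, 0.001]
wrist_force: [0.6, -0.7, 7.2]
width: -0.0001
grip_force: 3.8
```

>>> play_rows --pt "0 0 0 0 0 0.02 1" --pt "0 0 0 0 0 0 1" --pt "0 0 0 0 0 0 1" --pt "0 0 0 0 0 -0.1 1" --pt "0 0 0 0 0 -0.3 1" --pt "0 0 0 0 0 -0.5 1" --pt "0 0 0 0 0 -0.5 0.6" --pt "0 0 0 0 0 -0.6 0.3" --pt "0 0 0 0 0 0 0" --pt "0 0 0 0 0 0 0" --pt "0 0 0 0 0 0 0" --pt "0 0 0 0 0 0 0"

```text
t: 24.15
position: [0.5417, -0.0231, 0.1821]
eef_rot: [0.043, 0.999, 0.0, -0.001]
wrist_force: [-0.1, -0.5, 0.0]
width: 0.0849
grip_force: 0.0
```

Run:
```python
from h import *
go([.5424,-.0230,.084],85)
c=check();cv2.imwrite("pics/w11.png",c["image"])
```

```text
pos [ 0.5417 -0.0231  0.1821] ang 85.02 t 24.15 w 0.0849 F [-0.13 -0.5   0.  ]
 turn 0.004 shift [-0.018  0.002  1.961]
pix [272.5 221. ]
white [235 187  22   3  66] [245.5 188. ] [[0.5177, -0.0419, 0.088]]
white [288 186  22   3  57] [299.5 187.2] [[0.5207, 0.0, 0.088]]
white [ 248  194   52   49 2098] [273.6 217.9] [[0.5442, -0.0223, 0.088]]
orange [262 189  21   8 167] [272.1 192.5] [[0.5231, -0.0217, 0.088]]
orange [263 240  21  16 318] [272.7 247.6] [[0.5701, -0.0253, 0.088]]
```

The view is the same as after the first catch: face at catch height, both noses out. I'm handing in.

```bash
python3 -c "
from rig import env
print(env.job_done())"
```

```text
the job is handed in; nothing more can be done
None
```

Both adapters are stacked holes up in the dispenser, and after letting go the wrist camera showed both catches out over the upper one; the job is handed in, but no verdict came back.

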